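# Fit the bay cover on an opened bench scale

## Task

Pick up the cover plate with the orange grip (the one with two holes) and lower it onto the opened bench scale so that both of its holes drop over the two brass studs and it lies flat on the scale's deck, then let go. Set it down by its grip rather than dropping it, and leave the other plate, the one with the blue grip, where it is.

Things in the scene. Friction and masses are not known exactly. Their poses are not given: they have to be found in the camera images.
- cover_plate: Dark anodised aluminium plate, 150 (x) by 80 (y) by 5 mm, about 0.22 kg, flat on the table at the start. Origin: centre of its underside, z up. Upright orange grip at its centre: 44 mm long along x, 14 mm wide along y, top 41 mm above the underside; pinch it across y. Two round through holes, 30 mm in diameter, at x = +48 and -48 mm, y = 0. It fits either way round (half a turn).
- scale_base: Opened bench scale, fixed: flat grey housing 200 (x) by 160 (y) mm. Origin: centre of its underside on the table, z up. Deck 40 mm above the origin, with a sunken bay 60 by 56 mm in its middle showing a green board. Two brass studs, 10 mm across, tips tapered, stand on the deck at x = +48 and -48 mm, y = 0, 22 mm tall. The seated cover's underside is 40 mm above this origin.
- other_plate: A similar dark plate for another machine, 150 (x) by 80 (y) by 5 mm, with a blue grip of the same shape at its centre and only one 30 mm hole, at x = +48 mm. Origin: centre of its underside, z up. To be left alone.
Not all that is in view belongs to the job. What is shaped like the cover_plate but pink or turquoise is not meant.

How it is judged:
By the outcome, as a careful person would: the job done as asked, in the order asked, and still so for the second after the job is handed in, with the robot touching nothing.
It also fails if it takes over 48 s, if anything falls off the work surface, if the arm or the gripper's body presses on something with over 40 N, if the wrist force passes 120 N, or if a joint passes its speed limit or range.

## Robot

A 7-joint arm with a two-finger parallel gripper is mounted at the origin on the work surface. World frame = base frame: x ahead of the robot, y to its left, z up, the work surface at z = 0. Lengths are in m, angles in rad, forces in N, time in s.
With the tool pointing down it reaches from about 0.4 to 0.85 m from the base axis. Payload 10.4 kg.
Tool frame: the origin (TCP) lies at the very end of the fingers, on their centre line; the grasp point (between the pads) lies 19 mm behind it; z points along the fingers, y is the line along which they close (so a half turn about z gives the same grasp; the last joint's range is limited). The gripper opens to 85 mm and grips with 20 to 120 N. Pads are 22 mm wide; open, the fingers measure 114 mm over their backs; the gripper's body (76 mm by 85 mm) begins 54 mm behind the grasp point. The pads swing forward as they close: fully open they stand 13 mm farther back than shut.
Start: joints at [-1.35, 0.332, -0.065, 1.46, 0.022, 1.35, -0.088], TCP at [0.151, 0.607, 0.231] pointing down, gripper open.
Joint ranges: [-2.6, 2.6], [-0.5, 2.12], [-1.47, 1.34], [0.16, 2.42], [-1.27, 4.41], [0.06, 2.06], [-2.6, 2.6]. Speed limits (rad/s): [2.22, 2.22, 2.79, 2.79, 3.14, 3.14, 3.14].

## Interface

Orientations are given as a 3x3 rotation matrix whose columns are the frame's x, y, z axes.
In Python, from rig import bot, viewer gives the robot as it stands.
- The arm moves only by the tool drive_tool, never from a script. Its arguments are lists of equal length, an entry for each row: "slide": the shift along the tool's x, y, z in mm, a list of three; "rotation": the turn, a rotation vector about the tool's x, y, z in rad, a list of three; "gripper": the opening, from 0 (shut) to 1 (fully open). A call has 1 to 10 rows; each row shifts and turns the commanded pose from where the row before left it, along the tool's axes as they then stand; what a row does not reach is not made up. A row lasts 1/8 s, in which the tool goes at most 62.5 mm and 10.7 degrees, less where a joint would pass 70% of its speed; a pose out of reach is approached as far as the arm can. A call with a gripper value outside its range is refused whole. The fingers move at their own pace and stop on an object; the grip force is fixed at half the most. Time passes only in rows, so rows that do not move let the fingers close. It gives the time, the measured TCP pose, the force, the opening and the grip force at its end, in the units of the state.
- bot.read_state(): the state, without advancing time (a new reading comes with each control period).
- viewer.read_camera(name): name is "scene" or "top" or "wrist"; returns a dict with "color" (400x640x3 uint8, blue, green, red), "depth" (400x640 float32, m along the optical axis (not along the pixel's ray), 0 where there is no reading), "K" (3x3 intrinsics, pixels), "eye" and "orientation" of the camera in the world. Camera axes: x right, y up, looking along -z (the intrinsics and any distortion apply to the point x, -y, -z); pixel columns grow to the right and rows downward; lengths in m; the calibration is good to about 2 mm. A picture is of the moment at which its call begins.
- bot.finish_job(): hands the job in; it is judged then, once.
The state is a dict: "time_s": time; "qpos": joint angles; "qvel": joint speeds; "joint_efforts": joint torques, N m; "tool_pos": TCP position; "ee_rot": TCP orientation; "force": force on the tool from outside, world axes, zero at the start; "moment": the same for the moment, N m; "width": finger opening in m; "grasp_force": force on a finger pad.
Only numpy, scipy, OpenCV 4.12 (cv2) and the standard library are available. Lean on these libraries where they do the work, as an engineer would, in place of code of your own. Each camera call takes 0.05 s, during which the arm holds its last target. There are 200 camera calls.

## Working session

There is one attempt and no reset: what is moved stays moved. The work goes in short steps, Python scripts to look and compute and a tool call to move; the robot and the scene stay as the last step left them, time stands still between calls to the robot, and variables do not carry over. Pictures are saved under pics/ and viewed, at most 10 in all, crops included, and the job is handed in when it is done.

Besides the shell and the picture viewer there is one more tool, called after "Emit:" in YAML: its name, and indented under it one key for each argument. drive_tool: Moves the arm, as the interface text tells. Its arguments: {"type":"object","properties":{"slide":{"type":"array","items":{"type":"array","items":{"type":"number"}}},"rotation":{"type":"array","items":{"type":"array","items":{"type":"number"}}},"gripper":{"type":"array","items":{"type":"number"}}},"required":["slide","rotation","gripper"]}

```bash
mkdir -p pics; cat > h.py <<'E'
import numpy as np, cv2
from rig import bot, viewer
def world(c,u,v,z=None,d=None):
    K=c["K"]; R=np.array(c["orientation"]); e=np.array(c["eye"])
    r=R@np.array([(u-K[0][2])/K[0][0],-(v-K[1][2])/K[1][1],-1])
    if z is not None: return e+r*(z-e[2])/r[2]
    if d is None: d=c["depth"][int(v),int(u)]
    return e+r*d
E
python3 - <<'E'
from h import *
import pickle
for n in("top","scene"):
    c=viewer.read_camera(n); cv2.imwrite(f"pics/{n}0.png",c["color"]); pickle.dump(c,open(n+"0.pkl","wb"))
    print(n,c["K"],c["eye"],c["orientation"],[k for k in c])
s=bot.read_state();print(s)
E
```

```text
top [[364.66230333   0.         320.74052173]
 [  0.         364.66230333 199.14396689]
 [  0.           0.           1.        ]] [0.32832737 0.09370687 1.0745102 ] [[ 0.02171095  0.99726601 -0.07063388]
 [-0.99957677  0.02028432 -0.02085247]
 [-0.0193627   0.07105672  0.99728433]] ['color', 'depth', 'K', 'eye', 'orientation']
scene [[362.79237269   0.         323.03670606]
 [  0.         362.79237269 201.42031344]
 [  0.           0.           1.        ]] [0.8628183  0.2172954  0.86525276] [[-0.23355857 -0.83832936  0.49259951]
 [ 0.97233735 -0.20305397  0.11545203]
 [ 0.00323746  0.50593771  0.86256394]] ['color', 'depth', 'K', 'eye', 'orientation']
{'time_s': 0.1, 'qpos': array([-1.34958522,  0.33278592, -0.06472721,  1.46083533,  0.02162155,
        1.34991337, -0.08851076]), 'qvel': array([ 0.00037945, -0.00238346,  0.00069414, -0.0011649 , -0.00095188,
        0.00063984,  0.00052981]), 'joint_efforts': array([ 6.87637094e-04, -6.26742983e+01,  4.86522610e-02, -3.92428243e+01,
        1.63470057e-02,  6.93818321e-03, -2.61454346e-06]), 'tool_pos': array([0.15079096, 0.60619652, 0.23062029]), 'ee_rot': array([[-9.70434300e-01,  2.41365314e-01, -2.33473423e-04],
       [ 2.41365417e-01,  9.70433531e-01, -1.22344053e-03],
       [-6.87256703e-05, -1.24362107e-03, -9.99999224e-01]]), 'force': array([ 0.27579388, -0.6522338 , -0.5875442 ]), 'moment': array([0.00561359, 0.0310181 , 0.02836012]), 'grasp_force': 0.0, 'width': 0.0852896028517026}
```

View pics/top0.png

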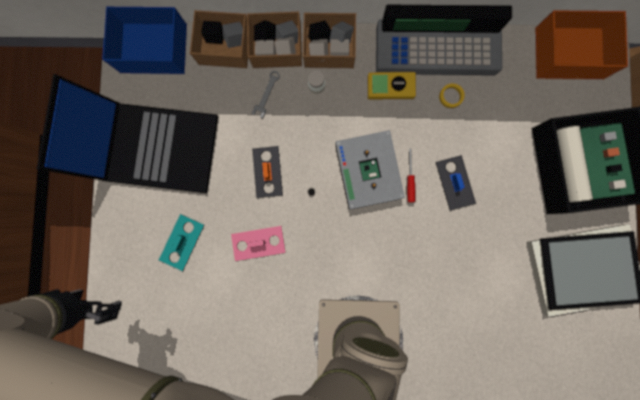

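View pics/scene0.png

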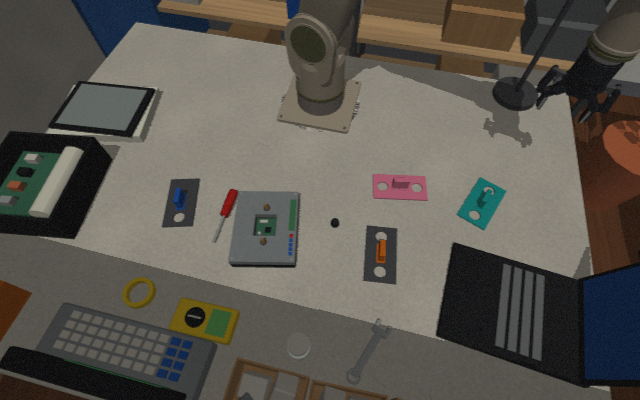

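The top view shows the orange cover at about (267,172), the scale at (369,171), the blue plate at (456,182), and a small black thing on the table at (311,191). The scene view agrees, with the cover at (380,254) and the scale at (265,228). I'll enlarge both.

```bash
python3 - <<'E'
import cv2,numpy as np
a=cv2.imread("pics/top0.png")[120:220,240:420]; b=cv2.imread("pics/scene0.png")[180:290,220:410]
a=cv2.resize(a,None,fx=4,fy=4,interpolation=cv2.INTER_CUBIC);cv2.imwrite("pics/c1.png",a)
b=cv2.resize(b,None,fx=4,fy=4,interpolation=cv2.INTER_CUBIC);cv2.imwrite("pics/c2.png",b)
E
```

```text
(no output)
```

View pics/c1.png

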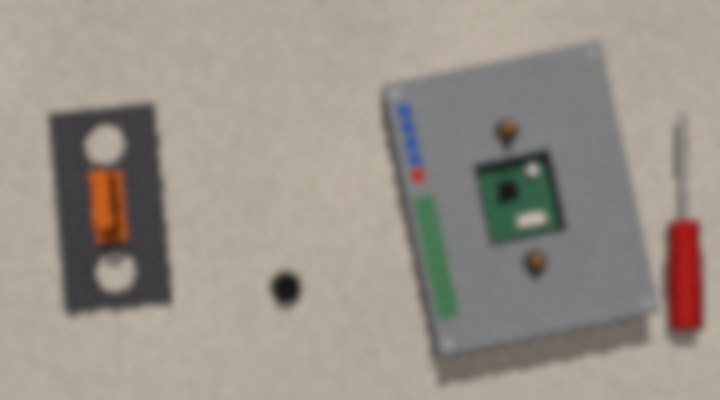

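The enlarged crop shows the cover's holes at (105,144) and (116,272), the stud tips at about (507,127) and (537,258), and the deck corners at (385,88), (600,42), (655,308) and (440,352). The deck is clear.

```bash
python3 - <<'E'
from h import *
import pickle
c=pickle.load(open("top0.pkl","rb"))
f=lambda x,y,z: world(c,240+(x+.5)/4-.5,120+(y+.5)/4-.5,z)
def yaw(p,q): d=p-q; return np.degrees(np.arctan2(d[1],d[0]))
h=[f(105,144,.003),f(116,272,.003)]
print("holes",h,"mid",sum(h)/2,yaw(*h),np.linalg.norm(h[0]-h[1]))
P=[f(52,113,.005),f(153,104,.005),f(170,301,.005),f(67,312,.005)];print("plate",sum(P)/4,yaw(P[0],P[3]),yaw(P[1],P[2]))
t=[f(507,127,.06),f(537,258,.06)]
print("tips",t,sum(t)/2,yaw(*t),np.linalg.norm(t[0]-t[1]))
D=[f(385,88,.04),f(600,42,.04),f(655,308,.04),f(440,352,.04)]
print("deck",sum(D)/4,yaw(D[0],D[3]),yaw(D[1],D[2]),[np.linalg.norm(D[i]-D[i-1]) for i in range(4)])
s=bot.read_state();R=s["ee_rot"];w=viewer.read_camera("wrist")
print("wrist cam in tool",R.T@(w["eye"]-s["tool_pos"]),R.T@w["orientation"],w["K"])
E
```

```text
holes [array([0.53089508, 0.28245394, 0.003     ]), array([0.43526835, 0.27117796, 0.003     ])] mid [0.48308172 0.27681595 0.003     ] 6.725065747563791 0.09628924257580737
plate [0.48337837 0.2765261  0.005     ] 6.274215670576428 6.598772472499799
tips [array([ 0.53728114, -0.01034521,  0.06      ]), array([ 0.44519455, -0.03240672,  0.06      ])] [ 0.49123785 -0.02137596  0.06      ] 13.472626921083325 0.09469239290822876
deck [ 0.49131006 -0.02213576  0.04      ] 12.675966724849465 11.957230396819106 [np.float64(0.1937705438813009), np.float64(0.15786274942450965), np.float64(0.1950767030098856), np.float64(0.15540832248262162)]
wrist cam in tool [ 0.07908294 -0.00062031 -0.14217797] [[-1.54732429e-03  9.51131868e-01  3.08781112e-01]
 [ 9.99998749e-01  1.57347359e-03  1.64328305e-04]
 [-3.29561037e-04  3.08780980e-01 -9.51133112e-01]] [[289.39844661   0.         320.30742482]
 [  0.         289.39844661 203.70539967]
 [  0.           0.           1.        ]]
```

```bash
python3 - <<'E'
from h import *
import pickle
c=pickle.load(open("scene0.pkl","rb"))
for u,v in [(515,93),(505,95),(540,50),(555,25),(570,4),(600,100),(545,90)]: print(u,v,world(c,u,v).round(3))
w=pickle.load(open("top0.pkl","rb"))
print("laptop",[world(w,*p).round(3) for p in [(120,110),(212,120),(205,185),(60,80),(80,120)]])
s=bot.read_state();R=s["ee_rot"]
a=np.radians(186.5);X=np.array([np.cos(a),np.sin(a),0]);Z=np.array([0,0,-1.]);T=np.stack([X,np.cross(Z,X),Z],1)
from scipy.spatial.transform import Rotation as Ro
print("move tool mm",R.T@(np.array([.483,.277,.231])-s["tool_pos"])*1e3,"rot",Ro.from_matrix(R.T@T).as_rotvec())
E
```

```text
515 93 [-0.165  0.619  0.023]
505 95 [-0.152  0.588  0.021]
540 50 [-0.171  0.618  0.182]
555 25 [-0.173  0.619  0.259]
570 4 [-0.17   0.624  0.32 ]
600 100 [-1.171  1.498 -0.75 ]
545 90 [0.146 0.552 0.299]
laptop [array([0.659, 0.723, 0.015]), array([0.633, 0.444, 0.016]), array([0.438, 0.456, 0.017]), array([0.677, 0.772, 0.196]), array([0.594, 0.76 , 0.132])]
move tool mm [-4.01849055e+02 -2.39333126e+02 -7.34702971e-03] rot [-1.02142470e-03 -1.52183223e-04 -3.57216436e-01]
```

View pics/c2.png

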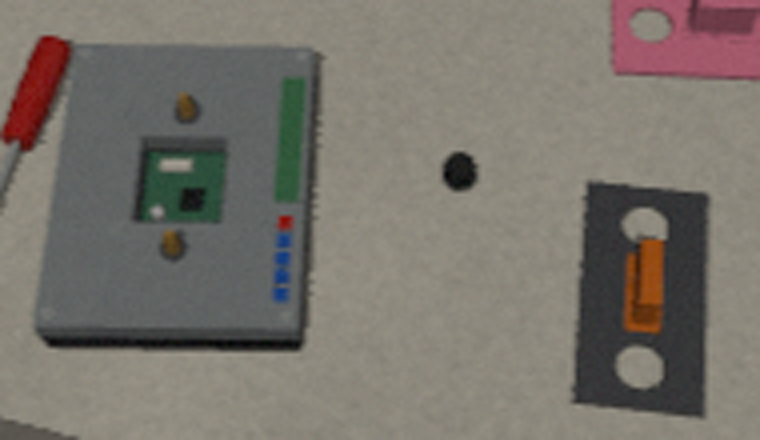

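The crop confirms the deck, bay and both studs are clear. The orange grip is upright at the centre of the plate. The lamp and laptop are off the path.

Emit:
drive_tool:
  slide:
    - [-40,-24,0]
    - [-40,-24,0]
    - [-40,-24,0]
    - [-40,-24,0]
    - [-40,-24,0]
    - [-40,-24,0]
    - [-40,-24,0]
    - [-40,-24,0]
    - [-40,-24,0]
    - [-40,-24,0]
  rotation:
    - [0,0,0]
    - [0,0,0]
    - [0,0,0]
    - [0,0,0]
    - [0,0,0]
    - [0,0,0]
    - [0,0,0]
    - [0,0,0]
    - [0,0,0]
    - [0,0,0]
  gripper: [1,1,1,1,1,1,1,1,1,1]

```text
time_s: 1.4
tool_pos: [0.4819, 0.2759, 0.2312]
ee_rot: [[-0.97, 0.241, -0.0], [0.241, 0.97, 0.0], [0.0, 0.0, -1.0]]
force: [0.2, 0.8, -0.4]
width: 0.0853
grasp_force: 0.0
```

Emit:
drive_tool:
  slide:
    - [0,0,10]
    - [0,0,20]
    - [0,0,20]
    - [0,0,0]
  rotation:
    - [0,0,-0.12]
    - [0,0,-0.12]
    - [0,0,-0.117]
    - [0,0,0]
  gripper: [1,1,1,1]

```text
time_s: 1.9
tool_pos: [0.4802, 0.2765, 0.1799]
ee_rot: [[-0.994, -0.112, -0.003], [-0.112, 0.994, -0.002], [0.003, -0.002, -1.0]]
force: [-0.2, -0.1, 0.6]
width: 0.0858
grasp_force: 0.0
```

```bash
python3 - <<'E'
from h import *
import pickle
c=viewer.read_camera("wrist");cv2.imwrite("pics/w1.png",c["color"]);s=bot.read_state();pickle.dump((c,s),open("w1.pkl","wb"))
print(s["tool_pos"],s["ee_rot"],s["time_s"])
E
```

```text
[0.48079681 0.2768395  0.18106556] [[-9.93890209e-01 -1.10368293e-01 -1.04541394e-03]
 [-1.10367575e-01  9.93890577e-01 -7.21346376e-04]
 [ 1.11864084e-03 -6.01559298e-04 -9.99999193e-01]] 1.95
```

View pics/w1.png

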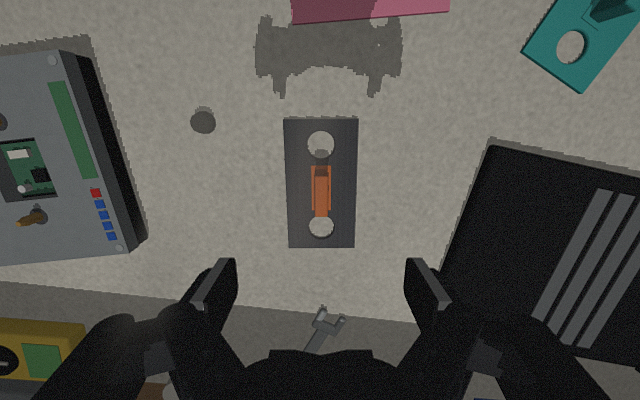

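The wrist view shows the cover squared up below the gripper, with its holes at (320.5,143.5) and (321.5,227) and corners at (283,117), (358,117), (355,248) and (289,248). The fingers will straddle the grip.

```bash
python3 - <<'E'
from h import *
import pickle
c,s=pickle.load(open("w1.pkl","rb"));R=s["ee_rot"]
L=lambda u,v,z:(R.T@(world(c,u,v,z)-s["tool_pos"])*1e3).round(1)
P=[L(*p,.005) for p in [(283,117),(358,117),(355,248),(289,248)]];print(P,sum(P)/4)
H=[L(*p,.004) for p in [(320.5,143.5),(321.5,227)]];print(H,sum(H)/2)
G=[L(*p,.041) for p in [(312,167),(330,167),(329,217),(314,217)]];print(G,"depth",world(c,321,190),world(c,321,210))
E
```

```text
[array([ 72.9, -40.3, 176.2]), array([ 72.9,  38.5, 176.1]), array([-79.1,  41. , 176. ]), array([-79.2, -39. , 176. ])] [-3.12500e+00  5.00000e-02  1.76075e+02]
[array([ 45.4,  -0.9, 177.1]), array([-52.1,   0.4, 177. ])] [ -3.35  -0.25 177.05]
[array([ 26.7,  -9.2, 140.1]), array([ 26.7,   8.4, 140.1]), array([-25.6,   8. , 140. ]), array([-25.6,  -7.6, 140. ])] depth [0.47789421 0.27607426 0.03904845] [0.49890099 0.27842862 0.03987775]
```

```bash
python3 - <<'E'
from h import *
import pickle
c,s=pickle.load(open("w1.pkl","rb"));R=s["ee_rot"]
for v in (262,266,272,280):
  for u in (222,228,232,412,418): print(u,v,(R.T@(world(c,u,v)-s["tool_pos"])*1e3).round(0))
E
```

```text
222 262 [ 12. -47. -20.]
228 262 [ 12. -44. -20.]
232 262 [  9. -44. -16.]
412 262 [ 11.  42. -19.]
418 262 [ 12.  45. -21.]
222 266 [ 12. -46. -23.]
228 266 [ 11. -43. -23.]
232 266 [  8. -43. -18.]
412 266 [ 10.  42. -21.]
418 266 [ 12.  44. -24.]
222 272 [ 12. -44. -29.]
228 272 [  9. -43. -24.]
232 272 [  5. -44. -18.]
412 272 [  7.  42. -21.]
418 272 [ 13.  42. -30.]
222 280 [ 10. -43. -33.]
228 280 [  5. -43. -25.]
232 280 [  2. -43. -20.]
412 280 [  4.  42. -23.]
418 280 [  9.  42. -31.]
```

Emit:
drive_tool:
  slide:
    - [-3,0,25]
    - [0,0,30]
    - [0,0,30]
    - [0,0,30]
    - [0,0,18]
    - [0,0,0]
  rotation:
    - [0,0,-0.012]
    - [0,0,0]
    - [0,0,0]
    - [0,0,0]
    - [0,0,0]
    - [0,0,0]
  gripper: [1,1,1,1,1,1]

```text
time_s: 2.7
tool_pos: [0.4838, 0.2773, 0.0479]
ee_rot: [[-0.992, -0.124, -0.001], [-0.124, 0.992, -0.001], [0.001, -0.001, -1.0]]
force: [0.5, 0.8, 0.3]
width: 0.0855
grasp_force: 0.0
```

Open fingertips stand about 14 mm behind the TCP, so the TCP is defined for the shut fingers. Going to z ≈ 0.014 and closing.

Emit:
drive_tool:
  slide:
    - [0,0,17]
    - [0,0,17]
    - [0,0,0]
    - [0,0,0]
    - [0,0,0]
    - [0,0,0]
    - [0,0,0]
    - [0,0,0]
    - [0,0,0]
    - [0,0,0]
  rotation:
    - [0,0,0]
    - [0,0,0]
    - [0,0,0]
    - [0,0,0]
    - [0,0,0]
    - [0,0,0]
    - [0,0,0]
    - [0,0,0]
    - [0,0,0]
    - [0,0,0]
  gripper: [1,1,1,0,0,0,0,0,0,0]

```text
time_s: 3.95
tool_pos: [0.4843, 0.2777, 0.0147]
ee_rot: [[-0.992, -0.125, 0.001], [-0.125, 0.992, 0.001], [-0.001, 0.001, -1.0]]
force: [-0.8, -0.3, 4.8]
width: 0.0128
grasp_force: 59.4
```

Emit:
drive_tool:
  slide:
    - [0,0,-10]
    - [0,0,-25]
    - [0,0,-30]
    - [0,0,-30]
    - [0,0,-30]
    - [0,0,-15]
    - [0,0,0]
  rotation:
    - [0,0,0]
    - [0,0,0]
    - [0,0,0]
    - [0,0,0]
    - [0,0,0]
    - [0,0,0]
    - [0,0,0]
  gripper: [0,0,0,0,0,0,0]

```text
time_s: 4.82
tool_pos: [0.4844, 0.2776, 0.1549]
ee_rot: [[-0.992, -0.125, 0.001], [-0.125, 0.992, 0.001], [-0.001, 0.001, -1.0]]
force: [0.3, -0.1, -2.2]
width: 0.0129
grasp_force: 58.6
```

Emit:
drive_tool:
  slide:
    - [2,-15,0]
    - [3,-30,0]
    - [4,-38,0]
    - [4,-38,0]
    - [4,-38,0]
    - [4,-38,0]
    - [4,-38,0]
    - [3,-33,0]
    - [2,-20,0]
    - [0,-10,0]
  rotation:
    - [0,0,0]
    - [0,0,0]
    - [0,0,0]
    - [0,0,0]
    - [0,0,0]
    - [0,0,0]
    - [0,0,0]
    - [0,0,0]
    - [0,0,0]
    - [0,0,0]
  gripper: [0,0,0,0,0,0,0,0,0,0]

```text
time_s: 6.08
tool_pos: [0.4905, -0.024, 0.1533]
ee_rot: [[-0.992, -0.123, -0.002], [-0.123, 0.992, -0.0], [0.002, -0.0, -1.0]]
force: [-0.1, 0.8, -1.3]
width: 0.0128
grasp_force: 58.6
```

Emit:
drive_tool:
  slide:
    - [0,0,0]
    - [0,0,0]
    - [0,0,0]
    - [0,0,0]
  rotation:
    - [0,0,-0.04]
    - [0,0,-0.056]
    - [0,0,0]
    - [0,0,0]
  gripper: [0,0,0,0]

```text
time_s: 6.58
tool_pos: [0.4913, -0.0219, 0.154]
ee_rot: [[-0.976, -0.219, -0.001], [-0.219, 0.976, -0.0], [0.001, 0.0, -1.0]]
force: [-0.0, -0.2, -2.8]
width: 0.0128
grasp_force: 58.6
```

```bash
python3 - <<'E'
from h import *
import pickle
c=viewer.read_camera("wrist");cv2.imwrite("pics/w2.png",c["color"]);s=bot.read_state();pickle.dump((c,s),open("w2.pkl","wb"))
print(s["tool_pos"],s["ee_rot"],s["time_s"],s["force"],s["width"],s["grasp_force"])
E
```

```text
[ 0.491357   -0.02188191  0.15404278] [[-9.75791192e-01 -2.18703891e-01 -3.97479691e-04]
 [-2.18703923e-01  9.75791265e-01  3.93104470e-05]
 [ 3.79259863e-04  1.25289156e-04 -9.99999920e-01]] 6.625 [ 0.04122162 -0.09957068 -1.80340611] 0.012900541834453775 58.647873401641846
```

View pics/w2.png

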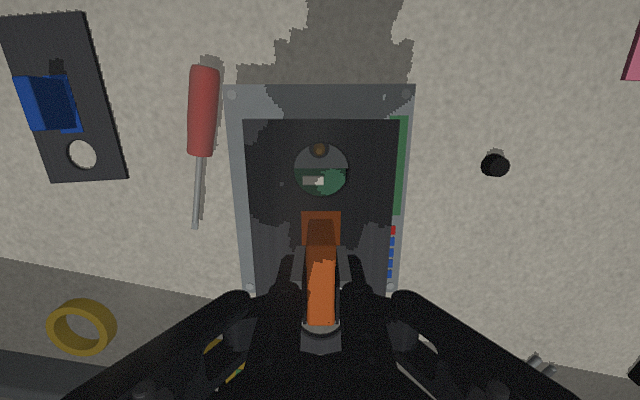

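The cover is held level over the scale. Its near hole is centred at (321,169), and a stud tip shows through it at (319,148). The deck's near corners are at (223,84) and (415,84).

```bash
python3 - <<'E'
from h import *
import pickle
c,s=pickle.load(open("w2.pkl","rb"));R=s["ee_rot"]
L=lambda u,v,z=None:(R.T@(world(c,u,v,z)-s["tool_pos"])*1e3).round(1)
print("stud tip",L(319,148,.061),"depth",L(319,148),"want x=+48")
print("deck corners (want 100,-+80)",L(223,84,.04),L(415,84,.04),"depth",L(235,95),L(410,92))
zp=s["tool_pos"][2]-.0145+.005
print("hole",L(321,169,zp),"plate corners",L(243,120,zp),L(400,118,zp),"depth",L(270,140),L(370,140),L(285,200),L(365,200))
E
```

```text
stud tip [50.2 -1.6 93.1] depth [50.2 -1.6 92.7] want x=+48
deck corners (want 100,-+80) [ 99.7 -80.3 114.1] [ 99.4  77.3 114.1] depth [ 91.2 -71.4 114.6] [ 93.2  73.5 113.2]
hole [49.5 -0.2  9.5] plate corners [ 74.6 -39.4   9.5] [75.4 39.5  9.5] depth [ 64.6 -26.5  10.1] [64.6 24.9  9.1] [ 31.9 -20.2  11. ] [32.2 24.   9.9]
```

Aligned to within 2 mm, against 10 mm of play. Lowering.

Emit:
drive_tool:
  slide:
    - [1,-1,15]
    - [0,0,20]
    - [0,0,15]
    - [0,0,10]
    - [0,0,10]
    - [0,0,10]
    - [0,0,8]
    - [0,0,4]
    - [0,0,0]
  rotation:
    - [0,0,0]
    - [0,0,0]
    - [0,0,0]
    - [0,0,0]
    - [0,0,0]
    - [0,0,0]
    - [0,0,0]
    - [0,0,0]
    - [0,0,0]
  gripper: [0,0,0,0,0,0,0,0,0]

```text
time_s: 7.75
tool_pos: [0.4907, -0.0232, 0.0621]
ee_rot: [[-0.976, -0.219, -0.0], [-0.219, 0.976, 0.0], [0.0, 0.0, -1.0]]
force: [0.1, 0.2, -1.4]
width: 0.0135
grasp_force: 58.6
```

Emit:
drive_tool:
  slide:
    - [0,0,3]
    - [0,0,2]
    - [0,0,1]
    - [0,0,0]
  rotation:
    - [0,0,0]
    - [0,0,0]
    - [0,0,0]
    - [0,0,0]
  gripper: [0,0,0,0]

```text
time_s: 8.25
tool_pos: [0.4907, -0.0232, 0.0562]
ee_rot: [[-0.976, -0.219, -0.0], [-0.219, 0.976, 0.0], [0.0, 0.0, -1.0]]
force: [0.5, -0.4, -1.8]
width: 0.0129
grasp_force: 58.6
```

Emit:
drive_tool:
  slide:
    - [0,0,1]
    - [0,0,0.5]
    - [0,0,0]
  rotation:
    - [0,0,0]
    - [0,0,0]
    - [0,0,0]
  gripper: [0,0,0]

```text
time_s: 8.62
tool_pos: [0.4907, -0.0231, 0.0548]
ee_rot: [[-0.976, -0.219, -0.0], [-0.219, 0.976, 0.0], [0.0, 0.0, -1.0]]
force: [-0.1, 0.3, -1.9]
width: 0.0129
grasp_force: 58.6
```

Emit:
drive_tool:
  slide:
    - [0,0,0.5]
    - [0,0,0.5]
    - [0,0,0]
  rotation:
    - [0,0,0]
    - [0,0,0]
    - [0,0,0]
  gripper: [0,0,0]

```text
time_s: 9.0
tool_pos: [0.4908, -0.0232, 0.0547]
ee_rot: [[-0.976, -0.219, -0.0], [-0.219, 0.976, 0.001], [-0.0, 0.001, -1.0]]
force: [-5.5, 0.1, 12.6]
width: 0.0128
grasp_force: 60.9
```

Contact on the deck at 12.6 N, at the expected height. Letting go and withdrawing.

Emit:
drive_tool:
  slide:
    - [0,0,0]
    - [0,0,0]
    - [0,0,0]
    - [0,0,0]
    - [0,0,0]
    - [0,0,0]
    - [0,0,0]
  rotation:
    - [0,0,0]
    - [0,0,0]
    - [0,0,0]
    - [0,0,0]
    - [0,0,0]
    - [0,0,0]
    - [0,0,0]
  gripper: [0.4,0.6,0.6,0.6,0.6,0.6,0.6]

```text
time_s: 9.88
tool_pos: [0.4908, -0.0232, 0.0538]
ee_rot: [[-0.976, -0.219, 0.0], [-0.219, 0.976, 0.0], [-0.0, 0.0, -1.0]]
force: [0.2, 0.7, 0.6]
width: 0.0511
grasp_force: 0.0
```

Emit:
drive_tool:
  slide:
    - [0,0,-10]
    - [0,0,-20]
    - [0,0,-30]
    - [0,0,-30]
    - [0,0,-30]
    - [0,0,-10]
    - [0,0,0]
  rotation:
    - [0,0,0]
    - [0,0,0]
    - [0,0,0]
    - [0,0,0]
    - [0,0,0]
    - [0,0,0]
    - [0,0,0]
  gripper: [0.6,0.6,0.6,0.6,0.6,0.6,0.6]

```text
time_s: 10.75
tool_pos: [0.4909, -0.0232, 0.184]
ee_rot: [[-0.976, -0.219, 0.001], [-0.219, 0.976, 0.0], [-0.001, 0.0, -1.0]]
force: [-0.4, 0.7, -0.4]
width: 0.0512
grasp_force: 0.0
```

```bash
python3 - <<'E'
from h import *
c=viewer.read_camera("wrist");cv2.imwrite("pics/w3.png",c["color"]);s=bot.read_state()
print(s["tool_pos"],s["time_s"],s["force"])
c=viewer.read_camera("scene");m=cv2.inRange(c["color"],(0,0,0),(70,70,70))
w=viewer.read_camera("wrist")
for p in [(290,130),(350,130),(290,210),(355,210),(295,160),(345,160)]: print(p,world(w,*p).round(4))
E
```

```text
[ 0.49045391 -0.02316008  0.18320811] 10.8 [ 0.11324249 -0.34857322  0.08122392]
(290, 130) [ 0.4366 -0.065   0.0446]
(350, 130) [ 0.4243 -0.01    0.0455]
(290, 210) [ 0.515  -0.0501  0.0446]
(355, 210) [0.5002 0.0148 0.0454]
(295, 160) [ 0.4634 -0.055   0.0446]
(345, 160) [ 0.4529 -0.0075  0.0441]
```

View pics/w3.png

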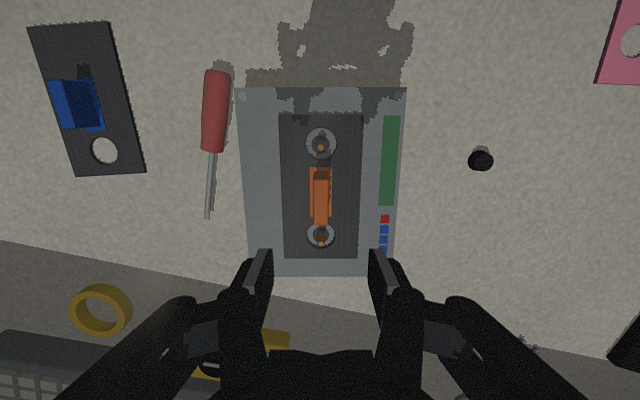

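The cover lies flat, with its top at 45 mm everywhere I sampled. Both studs stand inside the holes at (321,144) and (320,235), and the gripper is clear. Handing in.

```bash
python3 -c "
from rig import bot
print(bot.finish_job())"
```

```text
the job is handed in; nothing more can be done
None
```

The orange-grip cover plate is seated flat on the scale with both holes over the brass studs and the gripper clear of it, the blue-grip plate was left where it was, and the job was handed in at about 11 s.

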